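# Refit the speed knob of the plate shaker and set it to the green mark

### The job

The black speed knob of the plate shaker has come off and lies on its side on the bench. Put it back on the shaker's spindle - it drops fully home onto the dial only at the one angle where its keyway meets the key, which you will have to feel for - then turn it clockwise until its white pointer line stands at the middle of the green mark, and let go. Leave everything else on the bench where it is.

Things in the scene. Friction and masses are not known exactly. Their poses are not given: they have to be found in the camera images.
- knob (a point): centre of the loose black knob (on its axis, half-way up): a rigid eight-sided prism, 44 mm across flats (each flat 18 mm wide), 44 mm tall, 55 to 115 g. x: along its axis from the open underside to the closed top; z: square to it, to the flat with the white pointer line. Flats face z, y and the diagonals between. At the start it lies on the flat opposite the pointer (x level, z up), its top to the robot's left
- bore (a point): centre of the knob's underside, 22 mm below its centre; axes as knob. Here opens a blind bore along the axis, eight-sided, 19 mm across, 20 mm deep, with one keyway, 8 mm wide, reaching to 15 mm from the axis on the pointer's side (z), as deep as the bore
- pointer (a point): where the white pointer line crosses the edge of the knob's top: 22 mm from the knob's centre along x and 22 mm along z; axes as knob
- dial (a point): centre of the shaker's dial, on its level white control deck 55 mm above the bench, on the spindle's axis. z up; x: away from the operator, to the platform with the well plate, which stands from 80 mm behind the dial on, up to 90 mm above the bench; y: to the red zero line of the printed scale, which grows clockwise seen from above. Nothing else stands near the dial
- spindletop (a point): tip of the bare steel spindle, 16 mm above the deck: 16 mm thick, its last 3.5 mm tapered to 10 mm. A brass key on one side of it, 5 mm wide, 8 mm high, reaches to 13 mm from the axis. A knob at a wrong angle is centred but stands on the key 8 mm too high; within about 8 degrees of the right one it drops till its underside meets the deck. Axes as dial
- zero (a point): middle of the long red zero line on the deck, 53 mm from the dial's centre; axes as dial. The key points within 30 degrees of this line, either side; exactly where is not measured. The spindle turns against about 0.07 N m of friction, stays where it is left, and has stops 46 degrees before the zero line and 166 degrees clockwise past it
- mark (a point): middle of the green mark on the flat grey ring round the dial, 34 mm from the dial's centre, on the deck; x: level, from the dial's centre out through the mark; z up. It lies 115 to 138 degrees clockwise of the red zero line
- wellplate: clear 24-well plate with red and amber wells, 86 x 128 x 20 mm, loose in the shaker's platform; origin under its centre; to be left alone
- tipbox: blue tip box with yellow lid, 85 x 120 x 64 mm, origin under its centre; to be left alone
- tuberack: yellow tube rack, 70 x 170 x 38 mm, origin under its centre; to be left alone
- mediabottle: clear bottle with white cap, 70 mm thick, 150 mm tall, origin under its centre; to be left alone
- amberjar: amber jar with black cap, 52 mm thick, 85 mm tall, origin under its centre; to be left alone
- marker: white marker pen with blue cap, 14 mm square section, about 140 mm long along its x, lying flat, origin under it; to be left alone
- beaker: clear cup, 64 mm wide, 70 mm tall, origin under its centre; to be left alone
- shaker: the white plate shaker, fixed to the bench: 250 mm wide, front deck 135 mm deep and 55 mm high round the dial, platform behind it; origin on the bench under the dial's centre
- knob_part: the knob itself; origin on the middle of the flat it lies on at the start, 22 mm from the axis; axes as knob
Not all that is in view belongs to the job. What is shaped like the knob_part but orange is not meant.

How it is judged (in metres and radians):
On the way:
1. the knob is fully home on the spindle, its underside on the deck and its keyway over the key (z of knob in the frame of dial below 0.0245 m and horizontal distance between knob and dial below 0.004 m and angle between knob's own x axis and vertical below 0.1 rad), for 0.2 s.
At the end, for the whole second after the job is handed in: the knob stands upright and fully home on the spindle (underside within 2.5 mm of the deck, centred within 4 mm), its white pointer within 6 degrees of the middle of the green mark, released and at rest (all of step 1 and angle between the z axis of knob and the x axis of mark, either way round below 0.105 rad and horizontal distance between pointer and mark below 0.022 m and contact force between the fingers and knob_part below 0.05 N and linear speed of knob_part below 0.01 m/s); the robot touches nothing.
It fails at once if a bystander is shifted by more than 25 mm (distance of any of wellplate, tipbox, tuberack, mediabottle, amberjar, marker, beaker from where it was at the start of the episode above 0.025 m).
It also fails if it takes over 72 s, if anything falls off the work surface, if the arm or the gripper's body presses on something with over 40 N, if the wrist force passes 120 N, or if a joint passes its speed limit or range.

### The arm

A 6-joint arm with a two-finger parallel gripper is mounted at the origin on the work surface. World frame = base frame: x ahead of the robot, y to its left, z up, the work surface at z = 0. Lengths are in mm, angles in rad, forces in N, time in s.
With the tool pointing down it reaches from about 300 to 775 mm from the base axis. Payload 14.6 kg.
Tool frame: the origin (TCP) lies between the finger pads; the fingertips stand 19 mm ahead of it and the grasp point (between the pads) is the TCP; z points along the fingers, y is the line along which they close (so a half turn about z gives the same grasp; the last joint's range is limited). The gripper opens to 94 mm and grips with 3 to 60 N. Pads are 16 mm wide; open, the fingers measure 119 mm over their backs; the gripper's body (75 mm by 177 mm) begins 78 mm behind the grasp point.
Start: joints at [-1.331, 0.3, 1.521, -0, 1.321, -0.067], TCP at [166.098, -524.31, 224.446] pointing down, gripper open.
Joint ranges: [-3.03, 3.03], [-0.79, 2.21], [0.23, 2.52], [-1.04, 4.18], [0, 3.07], [-2.55, 2.55]. Speed limits (rad/s): [2.22, 2.22, 2.57, 3.14, 3.14, 3.14].

### API

Orientations are given as [roll, pitch, yaw] about the fixed x, y, z axes, in that order (R = Rz(yaw) Ry(pitch) Rx(roll)).
In Python, from cell import monitor, imaging, job, find_in, trace gives the robot as it stands. The module is installed in compiled form; this text tells all that it offers.
- The arm moves only by the tool arm_command, never from a script. Its argument "steps" is a list of rows, each a list of 5 numbers: the opening, from 0 (shut) to 1 (fully open), then the shift along the tool's x, y, z in mm, then the turn about the tool's z in degrees. In form: [[gripper, dx, dy, dz, turn], ...]. A call has 1 to 20 rows; each row is the pose to reach, as a shift and turn from the pose commanded when the call began, along the tool's axes at that moment; what a row does not reach only later rows make up. A row lasts 1/8 s, in which the tool goes at most 62.5 mm and 10.7 degrees, less where a joint would pass 70% of its speed; a pose out of reach is approached as far as the arm can. A call with a gripper value outside its range is refused whole. The fingers move at their own pace and stop on an object; "force" is the grip in N (left out, the last holds). Time passes only in rows, so rows that repeat a pose let the fingers close. It gives the time, the measured TCP pose, the force, the opening and the grip force at its end, in the units of the state.
- monitor.read_state(): the state, without advancing time (a new reading comes with each control period).
- imaging.camera(name): name is "scene" or "top" or "wrist"; returns a dict with "img" (420x560x3 uint8, red, green, blue), "mtx" (3x3 intrinsics, pixels), "view" (4x4, takes a point from world to camera coordinates). Camera axes: x right, y down, z forward; pixel columns grow to the right and rows downward; lengths in mm; the calibration is good to about 2 mm. A picture is of the moment at which its call begins. There is no depth.
- job.sign_off(): hands the job in; it is judged then, once.
Trained networks look in a picture, given as the dict that the camera call returned (one of the last four; its "shot" number tells which), for a name from the list of things; names that differ only in an ending like _2 or _b are one class to them, and where a whole thing is asked for, a point or a joint stands for the part that bears it (a point fixed in the world has none). Each returns a list of dicts, best first, with "p" (0 to 1); they miss things now and then, are a little off and sometimes report something else, mostly with a low value. They report only what shows in the picture. A call takes as long as a camera call. They do not tell look-alikes from the thing itself.
- find_in(picture, target): "rect" ([centre column, centre row, width, height] in pixels, round what is visible of it).
- trace(picture, target): "region" (420x560 bool, what is visible of it) and "rect" ([centre column, centre row, width, height] in pixels, round what is visible of it).
The state is a dict: "clock": time; "joints": joint angles; "qd": joint speeds; "effort": joint torques, N m; "eef_pos": TCP position; "eef_rot": TCP orientation; "wrist_force": force on the tool from outside, world axes, zero at the start; "moment": the same for the moment, N m; "finger_gap": finger opening in mm; "finger_force": force on a finger pad.
Only numpy, scipy, OpenCV 4.12 (cv2) and the standard library are available. Lean on these libraries where they do the work, as an engineer would, in place of code of your own. Each camera call takes 0.05 s, during which the arm holds its last target. There are 200 camera calls.

## Working session

There is one attempt and no reset: what is moved stays moved. The work goes in short steps, Python scripts to look and compute and a tool call to move; the robot and the scene stay as the last step left them, time stands still between calls to the robot, and variables do not carry over. Pictures are saved under pics/ and viewed, at most 13 in all, crops included, and the job is handed in when it is done.

Besides the shell and the picture viewer there is one more tool, called after "Call:" as name(argument=value, ...), one argument or row to a line, values as JSON. arm_command: Moves the arm, as the interface text tells. Its arguments: {"type":"object","properties":{"steps":{"type":"array","items":{"type":"array","items":{"type":"number"}}},"force":{"type":"number"}},"required":["steps"]}

```bash
mkdir -p pics
cat > h.py <<'E'
import numpy as np, cv2
from cell import monitor, imaging, job, find_in, trace
def pix2plane(c,u,v,z):
    V=c["view"];R=V[:3,:3];t=V[:3,3]
    o=-R.T@t; d=R.T@np.linalg.inv(c["mtx"])@np.array([u,v,1.])
    return o+d*(z-o[2])/d[2]
def proj(c,p):
    q=c["view"]@np.r_[p,1.]; q=c["mtx"]@q[:3]; return q[:2]/q[2]
def save(c,name,crop=None,f=1):
    im=c["img"]
    if crop: x,y,w,h=crop; im=im[y:y+h,x:x+w]
    im=cv2.resize(im,None,fx=f,fy=f,interpolation=cv2.INTER_CUBIC)
    cv2.imwrite("pics/"+name,im[:,:,::-1])
E
python3 - <<'E'
from h import *
t=imaging.camera("top"); s=imaging.camera("scene")
save(t,"top.png"); save(s,"scene.png")
for n in ["knob_part","dial","zero","mark","spindletop","pointer","shaker"]:
    for nm,c in(("top",t),("scene",s)):
        print(n,nm,[(round(d["p"],2),np.round(d["rect"]).tolist()) for d in find_in(c,n)[:3]])
o=lambda c:-c["view"][:3,:3].T@c["view"][:3,3]
print(o(t),o(s)); print(monitor.read_state())
E
```

```text
knob_part top [(0.7, [213.0, 236.0, 17.0, 15.0]), (0.66, [208.0, 276.0, 22.0, 20.0])]
knob_part scene [(0.97, [380.0, 249.0, 24.0, 20.0]), (0.78, [341.0, 267.0, 26.0, 28.0]), (0.21, [451.0, 354.0, 33.0, 36.0])]
dial top [(0.91, [356.0, 209.0, 108.0, 133.0]), (0.33, [157.0, 268.0, 18.0, 51.0])]
dial scene [(0.74, [238.0, 176.0, 138.0, 102.0])]
zero top [(0.9, [354.0, 209.0, 108.0, 131.0])]
zero scene [(0.87, [241.0, 174.0, 130.0, 95.0]), (0.67, [342.0, 268.0, 25.0, 23.0])]
mark top [(0.52, [352.0, 239.0, 29.0, 27.0])]
mark scene [(0.67, [270.0, 159.0, 27.0, 21.0]), (0.36, [294.0, 367.0, 69.0, 91.0])]
spindletop top [(0.75, [356.0, 209.0, 110.0, 135.0])]
spindletop scene [(0.62, [241.0, 176.0, 134.0, 106.0])]
pointer top [(0.65, [215.0, 235.0, 17.0, 17.0]), (0.59, [210.0, 278.0, 16.0, 23.0]), (0.28, [355.0, 208.0, 111.0, 126.0])]
pointer scene [(0.9, [340.0, 270.0, 24.0, 25.0]), (0.68, [379.0, 249.0, 21.0, 18.0])]
shaker top [(0.59, [356.0, 208.0, 112.0, 132.0])]
shaker scene [(0.73, [240.0, 174.0, 136.0, 105.0])]
[ 352.37196194   18.71768544 1124.72291353] [834.05162321 511.38690531 978.46742565]
{'clock': 0.8, 'joints': array([-1.33062969e+00,  2.99866749e-01,  1.52100297e+00,  1.57710753e-05,
        1.32069890e+00, -6.65861939e-02]), 'qd': array([ 5.70693561e-04,  3.35649841e-04, -7.93188350e-04, -2.06276719e-04,
        6.69035784e-04, -2.42720180e-06]), 'effort': array([ 4.49707833e-03, -5.31620193e+01, -3.52899992e+01,  7.09897396e-02,
        2.11914070e-02, -8.13828620e-06]), 'eef_pos': array([ 166.0861853 , -524.31280826,  224.46257251]), 'eef_rot': array([ 3.14156765e+00, -1.36473924e-05,  3.06748923e-01]), 'wrist_force': array([ 0.55687202,  0.17577439, -0.02887722]), 'moment': array([ 0.05566032, -0.03750165,  0.04009228]), 'finger_force': 0.0, 'finger_gap': 94.05464368093206}
```

View pics/top.png

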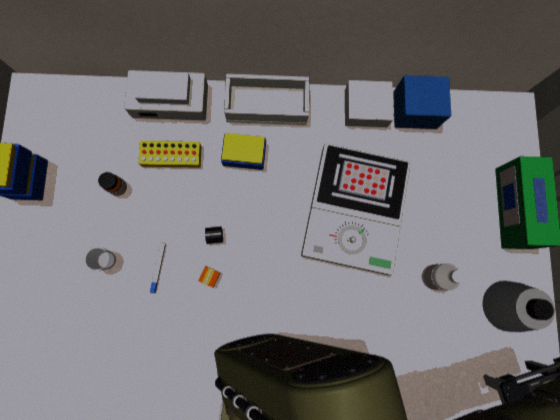

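View pics/scene.png

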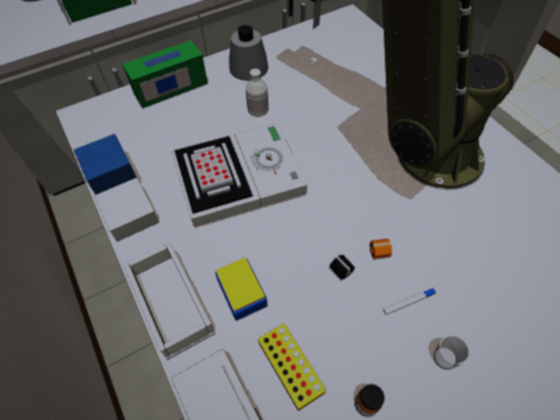

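Top: the black knob is at (213,235) and the orange look-alike at (209,276). The black one fits the task. The dial is at about (352,239), with the red zero line to its left and the green mark at its upper right. I'll check these in one enlarged crop.

Run:
```python
from h import *
t=imaging.camera("top"); save(t,"crop.png",(192,195,200,100),4)
print(t["mtx"][0,0])
im=t["img"].astype(int)
r=trace(t,"knob_part")
for d in r[:3]:
    m=d["region"]; v,u=np.nonzero(m); print(d["p"],u.mean(),v.mean(),im[m].mean(0), cv2.minAreaRect(np.c_[u,v].astype(np.float32)), pix2plane(t,u.mean(),v.mean(),25))
R,G,B=im[...,0],im[...,1],im[...,2]
sub=np.zeros(R.shape,bool); sub[218:262,325:378]=1
for n,m in(("red",(R-G>50)&(R-B>50)&sub),("green",(G-R>40)&(G-B>30)&sub)):
    v,u=np.nonzero(m); print(n,len(u),u.mean(),v.mean(),pix2plane(t,u.mean(),v.mean(),55))
v,u=np.nonzero((abs(im-im.mean(2,keepdims=True)).max(2)<15)&sub&(im.mean(2)<170)); print("grey",u.mean(),v.mean(),len(u),pix2plane(t,u.mean(),v.mean(),55))
```

```text
397.2298776613196
0.55 213.48214285714286 234.0392857142857 [38.6        37.05       38.65714286] ((213.5, 234.0), (16.0, 17.0), 90.0) [475.46520352 167.28635477  25.        ]
0.54 208.6711409395973 275.53691275167785 [149.90939597  96.10067114  43.34563758] ((208.5, 275.5000305175781), (17.441329956054688, 17.441329956054688), 26.56505012512207) [362.01381447 174.27609346  25.        ]
red 7 332.7142857142857 235.28571428571428 [ 477.55978263 -159.2245881    55.        ]
green 44 370.40909090909093 253.0 [ 432.27534859 -261.51619187   55.        ]
grey 350.72674933569533 239.2382639503986 2258 [ 468.12450032 -208.34517409   55.        ]
```

View pics/crop.png

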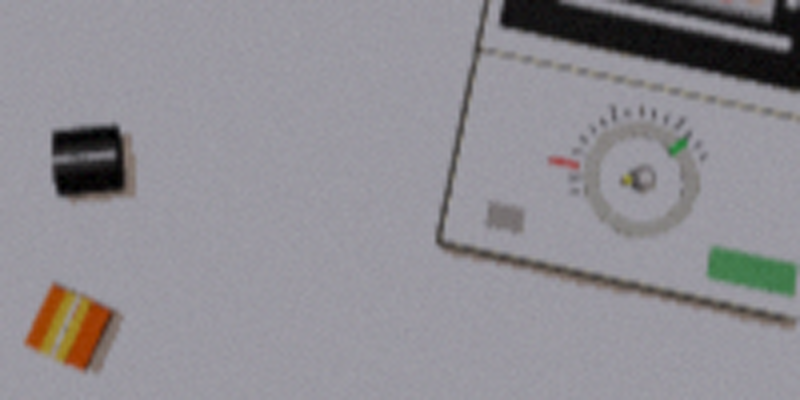

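Confirmed: the black knob has its white line up, at crop (52–122,158). The dial with spindle is at crop (643,178), the key points left, and the red line is at (563,162) with the green mark at (678,146). The tool can't tilt, so I'll use the shaker's front deck edge to swing the gripped knob upright. First, a close look at the dial from above.

Call:
arm_command(
  steps=[
    [1,60,-30,0,10],
    [1,115,-60,0,20],
    [1,170,-90,0,28],
    [1,225,-120,0,28],
    [1,270,-150,0,28],
    [1,315,-180,0,28],
    [1,350,-210,0,28],
    [1,350,-210,0,28],
    [1,350,-210,0,28],
  ],
)

```text
clock: 2.02
eef_pos: [436.1, -218.7, 224.4]
eef_rot: [3.141, 0.0, -0.182]
wrist_force: [-0.5, 0.1, 0.5]
finger_gap: 94.0
finger_force: 0.0
```

Run:
```python
from h import *
s=monitor.read_state(); print(s["clock"],s["eef_pos"],s["eef_rot"],s["joints"])
w=imaging.camera("wrist"); save(w,"wrist1.png"); V=w["view"]; print(-V[:3,:3].T@V[:3,3], V[:3,:3])
np.save("w1.npy",w["img"]); np.savez("w1c.npz",mtx=w["mtx"],view=V)
```

```text
2.025 [ 436.14732395 -218.7160599   224.43761407] [ 3.14143359e+00  9.63384523e-05 -1.81666778e-01] [-5.39814286e-01  1.61268162e-01  1.69155118e+00 -1.90254188e-04
  1.28880779e+00  1.21270176e+00]
[ 515.89393332 -233.09614969  384.91023433] [[-0.18023079 -0.98362266 -0.00182448]
 [-0.94575346  0.17278163  0.27513068]
 [-0.27030954  0.05131253 -0.96140511]]
```

View pics/wrist1.png

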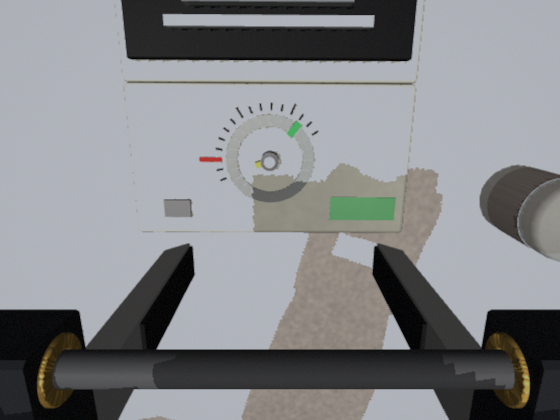

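The wrist view shows the ring centred near (270,157), the red line at (210,159), the green mark at (294,129), the key at (258,164), and the deck's front edge at row ~232.

```bash
cat > m.py <<'E'
from h import *
def blob(im,kind,box):
    R,G,B=[im[...,i].astype(int) for i in range(3)]
    m={"red":(R-G>60)&(R-B>60),"green":(G-R>50)&(G-B>50),"yel":(R-B>60)&(G-B>50)}[kind]
    s=np.zeros(m.shape,bool);x0,x1,y0,y1=box;s[y0:y1,x0:x1]=1
    v,u=np.nonzero(m&s);return u.mean(),v.mean(),len(u)
E
python3 - <<'E'
from m import *
c=dict(np.load("w1c.npz"));im=np.load("w1.npy")
box=(190,325,90,205)
P={}
for k,z in(("red",55),("green",55),("yel",63)):
    u,v,n=blob(im,k,box);P[k]=pix2plane(c,u,v,z);print(k,u,v,n,P[k])
# dial frame yaw from front-edge line and from deck/platform seam
g=cv2.cvtColor(im,cv2.COLOR_RGB2GRAY).astype(float)
def row(u,a,b): 
    col=g[a:b,u]; d=np.abs(np.diff(col)); return a+d.argmax()+.5
for nm,a,b,z in(("front",222,242,55),("seam",76,90,55)):
    us=np.arange(150,250,5);vs=np.array([row(u,a,b) for u in us]);k=np.polyfit(us,vs,1);r=vs-np.polyval(k,us);print(nm,k,abs(r).max())
    p,q=[pix2plane(c,u,np.polyval(k,u),z) for u in(150,250)];d=p-q;print(p,q,np.degrees(np.arctan2(d[1],d[0])))
# ring: fit of outer edge circle (grey vs white) by refining centre on plane with radial profile
best=[]
def samp(x,y):
    uv=proj(c,[x,y,55]);return cv2.getRectSubPix(g.astype(np.float32),(1,1),(float(uv[0]),float(uv[1])))[0,0]
c0=np.array([467.,-209.])
from scipy.optimize import minimize
th=np.radians(np.arange(0,360,6))
prof=[np.mean([samp(c0[0]+r*np.cos(t),c0[1]+r*np.sin(t)) for t in th]) for r in range(4,60,2)]
# centre via red & green ranges: |red-c|=53,|green-c|=34
a,b=P["red"][:2],P["green"][:2];D=np.linalg.norm(b-a);e=(b-a)/D;s=(53**2-34**2+D*D)/(2*D);h=np.sqrt(max(0,53**2-s*s));nn=np.array([-e[1],e[0]])
for sg in(1,-1): print("c from ranges",a+e*s+sg*nn*h)
m=im.astype(int);
u,v=np.meshgrid(np.arange(560),np.arange(420))
print("spindle tip(269.5,160)@71",pix2plane(c,269.5,160,71),"ring(270,157.5)@55",pix2plane(c,270,157.5,55))
hd=lambda p,q:np.degrees(np.arctan2(p[1]-q[1],p[0]-q[0]))
C=pix2plane(c,269.5,160,71)
print({k:hd(P[k],C) for k in P},{k:np.hypot(*(P[k]-C)[:2]) for k in P})
E
```

```text
red 210.07476635514018 159.00934579439252 107 [ 478.48318927 -159.51124563   55.        ]
green 293.62 128.95 100 [ 490.97793745 -237.34985264   55.        ]
yel 257.84615384615387 164.23076923076923 26 [ 467.4215666  -201.29260351   63.        ]
front [2.43873309e-16 2.30500000e+02] 1.4210854715202004e-13
[422.85469107 -88.02515191  55.        ] [ 405.9269175  -180.74977221   55.        ] 79.65403575358414
seam [-9.17293233e-03  8.39616541e+01] 1.7857142857143344
[ 550.64831264 -124.7100041    55.        ] [ 536.14200219 -207.91537789   55.        ] 80.1102592794132
c from ranges [ 504.02273419 -205.95187057]
c from ranges [ 468.76163096 -211.61202589]
spindle tip(269.5,160)@71 [ 470.39182123 -212.53663299   71.        ] ring(270,157.5)@55 [ 470.18730179 -212.35173562   55.        ]
{'red': np.float64(81.32392247340134), 'green': np.float64(-50.319437113412626), 'yel': np.float64(104.79739881481727)} {'red': np.float64(53.63918289770946), 'green': np.float64(32.24103054042438), 'yel': np.float64(11.62972964830931)}
```

Call:
arm_command(
  steps=[
    [1,-3,-40,0,-10],
    [1,-5,-80,0,-20],
    [1,-8,-120,0,-30],
    [1,-10,-160,0,-40],
    [1,-13,-200,0,-50],
    [1,-16,-240,0,-60],
    [1,-18,-275,0,-70],
    [1,-21,-305,0,-80],
    [1,-23,-335,0,-90],
    [1,-25,-360,0,-100],
    [1,-25,-360,0,-106],
    [1,-25,-360,0,-106],
    [1,-25,-360,0,-106],
    [1,-25,-360,0,-106],
  ],
)

```text
clock: 3.82
eef_pos: [477.0, 139.7, 224.5]
eef_rot: [3.141, 0.0, 1.666]
wrist_force: [-0.5, 0.2, 0.5]
finger_gap: 93.6
finger_force: 0.0
```

Run:
```python
from h import *
s=monitor.read_state(); print(s["clock"],s["eef_pos"],s["eef_rot"],s["joints"])
w=imaging.camera("wrist"); save(w,"wrist2.png"); V=w["view"]
np.save("w2.npy",w["img"]); np.savez("w2c.npz",mtx=w["mtx"],view=V)
for d in trace(w,"knob_part")[:3]:
    m=d["region"];v,u=np.nonzero(m);print(d["p"],d["rect"],w["img"][m].mean(0),cv2.minAreaRect(np.c_[u,v].astype(np.float32)))
```

```text
3.825 [476.97250948 139.68501307 224.51487318] [3.14145400e+00 3.32060539e-06 1.66593732e+00] [ 2.11193398e-01  1.81528972e-01  1.66760516e+00 -2.01292558e-05
  1.29232118e+00  1.16057932e-01]
0.68 [278.9, 157.6, 49.7, 53.5] [44.10356537 44.04202037 45.42911715] ((280.5, 159.5), (53.0, 47.0), 90.0)
```

View pics/wrist2.png

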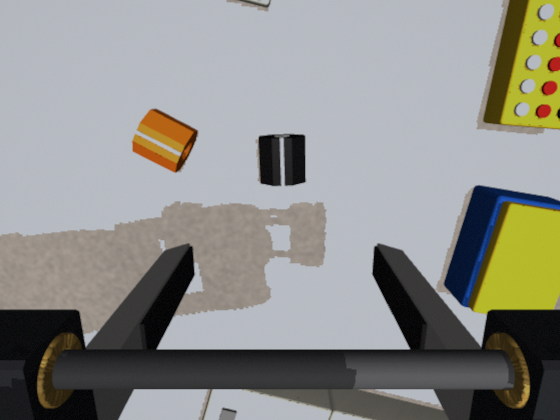

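The black knob is centred at (282,160) with its white line vertical from (284,138) to (283,186). The orange look-alike at (165,140) stays out of it.

Run:
```python
from h import *
c=dict(np.load("w2c.npz"));im=np.load("w2.npy");g=im.mean(2)
m=(g>110);s=np.zeros(g.shape,bool);s[142:184,272:294]=1
v,u=np.nonzero(m&s);k=np.polyfit(v,u,1);print(len(u),k)
col=g[120:205,276];e=np.nonzero(col<90)[0]+120;print("rows",e.min(),e.max(), np.round(g[128:146,276]).astype(int),np.round(g[180:194,276]).astype(int))
row=g[165,245:320];e2=np.nonzero(row<90)[0]+245;print("cols",e2.min(),e2.max())
a=pix2plane(c,np.polyval(k,186),186,44);b=pix2plane(c,np.polyval(k,138),138,44)
print(a,b,np.linalg.norm(a-b),np.degrees(np.arctan2(*(b-a)[1::-1])))
```

```text
185 [2.83832225e-02 2.77302922e+02]
rows 135 185 [188 188 189 189 188 189 120  84  92  55  27  39  43  43  43  42  42  42] [ 35  35  35  34  34  63 160 188 190 189 188 189 188 189]
cols 260 304
[477.28436872 143.45728309  44.        ] [471.81755049 187.70206802  44.        ] 44.581241514458306 97.04367944325818
```

Call:
arm_command(
  steps=[
    [1,26,0,50,-1.5],
    [1,26,0,100,-1.5],
    [1,26,0,150,-1.5],
    [1,26,0,185,-1.5],
    [1,26,0,202,-1.5],
    [1,26,0,202,-1.5],
    [0,26,0,202,-1.5],
    [0,26,0,202,-1.5],
    [0,26,0,202,-1.5],
    [0,26,0,202,-1.5],
    [0,26,0,202,-1.5],
    [0,26,0,202,-1.5],
  ],
  force=15,
)

```text
clock: 5.42
eef_pos: [474.3, 166.1, 22.5]
eef_rot: [-3.142, -0.0, 1.694]
wrist_force: [-0.2, -0.2, 1.6]
finger_gap: 43.9
finger_force: 15.0
```

Call:
arm_command(
  steps=[
    [0,-5,-2,-40,4],
    [0,-40,-17,-67,14],
    [0,-75,-31,-67,24],
    [0,-110,-46,-67,34],
    [0,-145,-60,-67,44],
    [0,-180,-75,-67,54],
    [0,-215,-90,-67,64],
    [0,-250,-104,-67,74],
    [0,-285,-119,-67,84],
    [0,-320,-134,-67,94],
    [0,-346,-145,-67,104],
    [0,-346,-145,-67,107.3],
    [0,-346,-145,-67,107.3],
    [0,-346,-145,-67,107.3],
    [0,-346,-145,-67,107.3],
  ],
)

```text
clock: 7.3
eef_pos: [373.2, -194.9, 89.4]
eef_rot: [-3.142, 0.0, -0.177]
wrist_force: [0.4, -0.7, -1.1]
finger_gap: 43.6
finger_force: 15.0
```

Run:
```python
from h import *
s=monitor.read_state(); print(s["clock"],s["eef_pos"],s["eef_rot"],s["finger_gap"],s["wrist_force"],s["joints"])
w=imaging.camera("wrist"); save(w,"wrist3.png")
p=s["eef_pos"][:2]; C=np.array([469.7,-212.2]); print("e =",(p-C)@np.array([-.985,.174])-68)
```

```text
7.3 [ 373.17280382 -194.9017366    89.44936018] [-3.14156005e+00  2.55719732e-05 -1.76993097e-01] 43.61134267423637 [ 0.39453568 -0.73432572 -1.10871902] [-5.68371612e-01  1.93694855e-01  2.00619036e+00  2.52091369e-05
  9.41743514e-01  1.17940298e+00]
e = 30.089186063738154
```

View pics/wrist3.png

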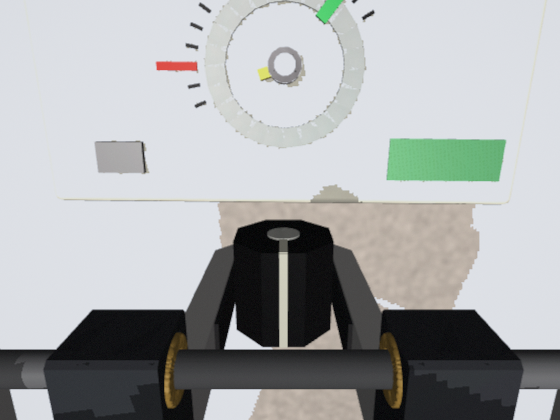

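The knob is held square, top towards the deck, with the deck edge at row ~200. I'll refine the edge and dial numbers from this closer view.

Run:
```python
from m import *
w=imaging.camera("wrist");im=w["img"];g=im.astype(float).mean(2)
n=np.array([-.985,.174]);p=monitor.read_state()["eef_pos"][:2]
for u in(180,250,350,420):
    v=190+np.abs(np.diff(g[190:212,u])).argmax()+.5;q=pix2plane(w,u,v,55);print(v,q[:2],"e",(p-q[:2])@n)
P={k:pix2plane(w,*blob(im,k,b)[:2],z) for k,z,b in(("red",55,(145,210,50,80)),("yel",63,(250,275,60,85)))}
C=pix2plane(w,285,65.5,71);print("C",C,P,{k:(np.degrees(np.arctan2(*(P[k]-C)[1::-1])),np.linalg.norm((P[k]-C)[:2])) for k in P})
```

```text
199.5 [ 412.02750893 -144.45099457] e 29.46800094565746
200.5 [ 404.8034728  -181.79849134] e 28.85078980198525
202.5 [ 394.1538959  -235.16031107] e 27.64591318072539
202.5 [ 387.47884378 -272.63600155] e 27.59175699386361
C [ 467.90125778 -212.24732751   71.        ] {'red': array([ 478.55029079, -159.93257692,   55.        ]), 'yel': array([ 467.03344336, -201.70317204,   63.        ])} {'red': (np.float64(78.49424037362539), np.float64(53.387592504527646)), 'yel': (np.float64(94.70500357178668), np.float64(10.579807014174552))}
```

Call:
arm_command(
  steps=[
    [0,14,0,0,0],
    [0,14,0,10,0],
    [0,13,0,13,0],
    [0,11.5,0,16.5,0],
    [0,9.5,0,20,0],
    [0,8.5,0,23.5,0],
    [0,7.5,0,27,0],
    [0,7,0,30,0],
    [0,6.5,0,34,0],
    [0,6.5,0,38,0],
    [0,6.5,0,42,0],
    [0,6.5,0,42,0],
  ],
)

```text
clock: 8.9
eef_pos: [378.9, -196.2, 47.0]
eef_rot: [-3.141, 0.001, -0.178]
wrist_force: [-2.7, 0.4, 2.8]
finger_gap: 43.7
finger_force: 15.0
```

Run:
```python
from h import *
w=imaging.camera("wrist"); save(w,"wrist4.png")
```

```text
(no output)
```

View pics/wrist4.png

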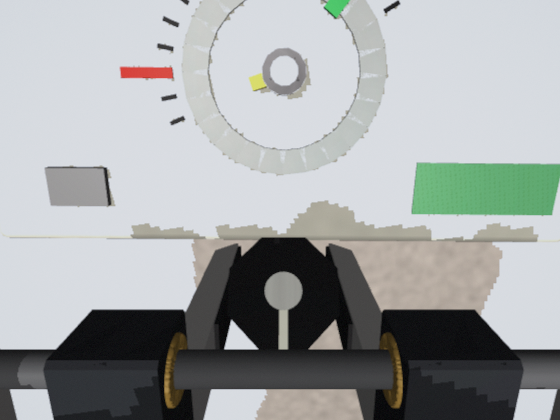

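The knob now stands upright in the grip, top face up at (283,290), with the pointer line towards the robot. I'll set it down on the bench and let go.

Call:
arm_command(
  steps=[
    [0,-0.5,0,8,0],
    [0,-1,0,16,0],
    [0,-2,0,20,0],
    [0,-2,0,23,0],
    [0,-2,0,25,0],
    [0,-2,0,26,0],
    [0,-2,0,26,0],
  ],
)

```text
clock: 9.82
eef_pos: [377.5, -196.0, 21.5]
eef_rot: [3.142, -0.0, -0.178]
wrist_force: [-0.1, -0.7, -0.6]
finger_gap: 44.0
finger_force: 15.0
```

Call:
arm_command(
  steps=[
    [0,0,0,1.5,0],
    [0,0,0,1.5,0],
  ],
)

```text
clock: 10.07
eef_pos: [377.5, -196.0, 19.9]
eef_rot: [-3.142, 0.0, -0.178]
wrist_force: [0.3, -0.1, -1.2]
finger_gap: 43.3
finger_force: 15.0
```

Call:
arm_command(
  steps=[
    [0.65,0,0,0,0],
    [0.65,0,0,0,0],
    [0.65,0,0,0,0],
    [0.65,0,0,-20,0],
    [0.65,0,0,-60,0],
    [0.65,-20,0,-110,0],
    [0.65,-20,0,-130,0],
    [0.65,-20,0,-130,0],
    [0.65,-20,0,-130,0],
  ],
)

```text
clock: 11.2
eef_pos: [357.6, -192.2, 148.9]
eef_rot: [-3.141, 0.001, -0.178]
wrist_force: [-0.1, -0.4, -0.5]
finger_gap: 61.2
finger_force: 0.0
```

Run:
```python
from h import *
w=imaging.camera("wrist"); save(w,"wrist5.png"); np.save("w5.npy",w["img"]); np.savez("w5c.npz",mtx=w["mtx"],view=w["view"])
s=monitor.read_state(); print(s["clock"],s["eef_pos"],s["finger_gap"])
```

```text
11.25 [ 357.48675771 -192.14680673  148.74917811] 61.419973108817004
```

View pics/wrist5.png

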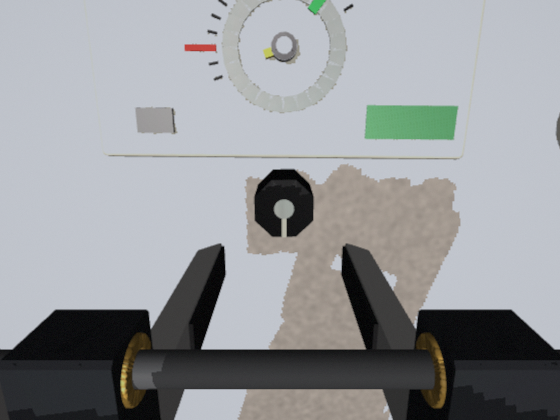

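The knob stands upright on the bench, top centre at (284,209) and pointer line straight towards row 237. Next I compute the regrasp.

Run:
```python
from m import *
c=dict(np.load("w5c.npz"));im=np.load("w5.npy")
k=pix2plane(c,284,209,44);q=pix2plane(c,284,236.5,44);print(k,q,np.linalg.norm(k-q),np.degrees(np.arctan2(*(q-k)[1::-1])))
C=pix2plane(c,285,46,71)
for n,z,b in(("red",55,(180,222,38,56)),("yel",63,(255,277,44,62)),("green",55,(305,332,0,16))):
    u,v,N=blob(im,n,b);p=pix2plane(c,u,v,z);print(n,u,v,p,np.degrees(np.arctan2(*(p-C)[1::-1])),np.linalg.norm((p-C)[:2]))
print(C)
```

```text
[ 360.7784998  -192.77487161   44.        ] [ 339.30421993 -188.92944868   44.        ] 21.815865177344275 169.84758634827764
red 199.8736842105263 47.42631578947368 [ 478.60059799 -159.61990336   55.        ] 78.47264694313208 54.01126568181229
yel 267.73846153846154 52.53846153846154 [ 467.03966511 -201.61302416   63.        ] 94.01743897027646 10.955626503857443
green 315.8721804511278 5.2406015037593985 [ 489.35240005 -235.75637204   55.        ] -47.13603706795388 31.671982778674117
[ 467.80721736 -212.54173019   71.        ]
```

Run:
```python
from h import *
c=dict(np.load("w5c.npz"))
e=pix2plane(c,284,157,55);f=pix2plane(c,284,170,44);r=pix2plane(c,284,238,44);print("edge",e,"front flat",f,"rear",r)
s=imaging.camera("scene");print(np.round(proj(s,[360.8,-192.8,22])),np.round(proj(s,[377.5,-196,22])))
for d in trace(s,"knob_part")[:3]:
    v,u=np.nonzero(d["region"]);print(d["p"],d["rect"],u.mean(),v.mean(),s["img"][d["region"]].mean(0))
```

```text
edge [ 400.57403897 -199.90017235   55.        ] front flat [ 389.70750991 -197.9552213    44.        ] rear [ 338.10592891 -188.71486939   44.        ]
[304. 155.] [299. 157.]
0.77 [379.6, 250.7, 23.8, 21.8] 379.89672544080605 248.39546599496222 [130.09823678  77.98992443  36.97732997]
0.65 [305.1, 158.0, 14.9, 23.8] 303.5769230769231 155.49615384615385 [20.03076923 19.58461538 19.70769231]
```

Call:
arm_command(
  steps=[
    [0.8,3.4,0,0,-10.5],
    [0.8,3.4,0,0,-21],
    [0.8,3.4,0,0,-31.5],
    [0.8,3.4,0,0,-42],
    [0.8,3.4,0,0,-52.5],
    [0.8,3.4,0,0,-63],
    [0.8,3.4,0,0,-73.5],
    [0.8,3.4,0,0,-84],
    [0.8,3.4,0,0,-94.5],
    [0.8,3.4,0,0,-105],
    [0.8,3.4,0,0,-115.5],
    [0.8,3.4,0,0,-126],
    [0.8,3.4,0,0,-136.5],
    [0.8,3.4,0,0,-147],
    [0.8,3.4,0,0,-157.5],
    [0.8,3.4,0,0,-168],
    [0.8,3.4,0,0,-178],
    [0.8,3.4,0,0,-180],
    [0.8,3.4,0,0,-180],
  ],
)

```text
clock: 13.72
eef_pos: [361.1, -193.0, 149.6]
eef_rot: [3.141, -0.001, 2.96]
wrist_force: [-0.1, -0.6, -0.2]
finger_gap: 74.9
finger_force: 0.0
```

Call:
arm_command(
  steps=[
    [0.8,0,0,40,0],
    [0.8,0,0,80,0],
    [0.8,0,0,110,0],
    [0.8,0,0,121,0],
    [0.8,0,0,121,0],
    [0,0,0,121,0],
    [0,0,0,121,0],
    [0,0,0,121,0],
    [0,0,0,121,0],
    [0,0,0,121,0],
  ],
  force=20,
)

```text
clock: 14.98
eef_pos: [361.3, -193.2, 29.3]
eef_rot: [-3.141, 0.0, 2.963]
wrist_force: [-1.0, 1.6, 6.0]
finger_gap: 44.2
finger_force: 20.0
```

Call:
arm_command(
  steps=[
    [0,0,0,-40,0],
    [0,0,0,-80,5],
    [0,-30,0,-86,15],
    [0,-60,0,-86,25],
    [0,-85,0,-86,35],
    [0,-100,0,-86,45],
    [0,-109,0,-86,55],
    [0,-109,0,-86,60],
    [0,-109,0,-86,60],
    [0,-109,0,-86,60],
  ],
)

```text
clock: 16.23
eef_pos: [468.3, -212.3, 114.9]
eef_rot: [-3.141, -0.0, 1.918]
wrist_force: [-0.0, -0.8, -1.3]
finger_gap: 44.1
finger_force: 20.0
```

Run:
```python
from h import *
s=monitor.read_state(); print(s["clock"],s["eef_pos"],s["eef_rot"],s["wrist_force"],s["moment"])
w=imaging.camera("wrist"); print(np.round(proj(w,[468.5,-212.3,71])),np.round(proj(w,[468.5,-212.3,130])))
save(w,"wrist6.png")
```

```text
16.225 [ 468.30394899 -212.33017088  114.86369503] [-3.14140346e+00 -1.90190536e-04  1.91803764e+00] [-0.02775079 -0.77349127 -1.31087113] [-0.04995233 -0.09466342  0.0360619 ]
[282. 243.] [281. 293.]
```

View pics/wrist6.png

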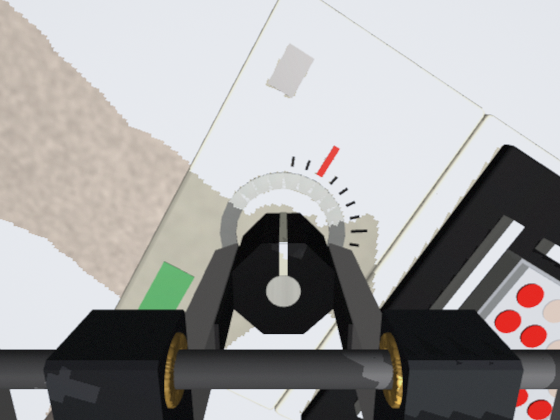

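The knob is held upright over the dial, pointer along tool +x (up in the picture), and is centred within ~1–2 mm. Lowering it.

Call:
arm_command(
  steps=[
    [0,0,0,8,0],
    [0,0,0,14,0],
    [0,0,0,17,0],
    [0,0,0,19,0],
    [0,0,0,21,0],
    [0,0,0,21,0],
  ],
)

```text
clock: 17.02
eef_pos: [468.4, -212.4, 93.9]
eef_rot: [-3.142, -0.0, 1.916]
wrist_force: [-0.3, 0.2, -0.2]
finger_gap: 43.6
finger_force: 20.0
```

Call:
arm_command(
  steps=[
    [0,0,0,1,0],
    [0,0,0,2,0],
    [0,0,0,2,0],
  ],
)

```text
clock: 17.4
eef_pos: [468.5, -212.4, 91.9]
eef_rot: [3.142, -0.0, 1.916]
wrist_force: [0.5, -0.6, -0.4]
finger_gap: 44.1
finger_force: 20.0
```

Call:
arm_command(
  steps=[
    [0,0,0,1,0],
    [0,0,0,2,0],
    [0,0,0,2,0],
  ],
)

```text
clock: 17.77
eef_pos: [468.5, -212.4, 89.9]
eef_rot: [3.141, 0.0, 1.916]
wrist_force: [1.5, 0.2, -0.8]
finger_gap: 43.7
finger_force: 20.0
```

Call:
arm_command(
  steps=[
    [0,0,0,1,0],
    [0,0,0,2,0],
    [0,0,0,3,0],
    [0,0,0,3,0],
  ],
)

```text
clock: 18.27
eef_pos: [468.6, -212.4, 86.9]
eef_rot: [3.141, 0.0, 1.916]
wrist_force: [2.5, 0.4, -0.5]
finger_gap: 43.8
finger_force: 20.0
```

Call:
arm_command(
  steps=[
    [0,0,0,1,0],
    [0,0,0,2,0],
    [0,0,0,2.5,0],
    [0,0,0,2.5,0],
  ],
)

```text
clock: 18.77
eef_pos: [468.6, -212.4, 84.5]
eef_rot: [3.141, 0.0, 1.916]
wrist_force: [3.5, 0.2, 0.5]
finger_gap: 44.0
finger_force: 20.0
```

Call:
arm_command(
  steps=[
    [0,0,0.5,0.5,0],
    [0,0,1,1,0],
    [0,0,1,1,0],
  ],
)

```text
clock: 19.15
eef_pos: [468.8, -212.4, 84.3]
eef_rot: [-3.14, -0.0, 1.916]
wrist_force: [-8.1, 0.7, 16.5]
finger_gap: 43.9
finger_force: 20.0
```

Call:
arm_command(
  steps=[
    [0,0,-0.3,-0.6,0],
    [0,0,-0.3,-0.6,0],
    [0,0,-0.3,-0.6,7],
    [0,0,-0.3,-0.6,14],
    [0,0,-0.3,-0.6,21],
    [0,0,-0.3,-0.6,28],
  ],
)

```text
clock: 19.9
eef_pos: [468.5, -212.5, 84.3]
eef_rot: [-3.14, 0.001, 1.424]
wrist_force: [-6.3, -1.7, 10.1]
finger_gap: 43.7
finger_force: 20.0
```

Run:
```python
from h import *
s=monitor.read_state(); print(s["clock"],s["eef_pos"],np.degrees(s["eef_rot"][2]),s["wrist_force"],s["moment"])
w=imaging.camera("wrist"); save(w,"wrist7.png")
```

```text
19.9 [ 468.45386472 -212.50222732   84.31482131] 81.56710879723957 [-6.33454176 -1.69402983 10.11695972] [-0.3351795   1.06165807  0.1238458 ]
```

View pics/wrist7.png

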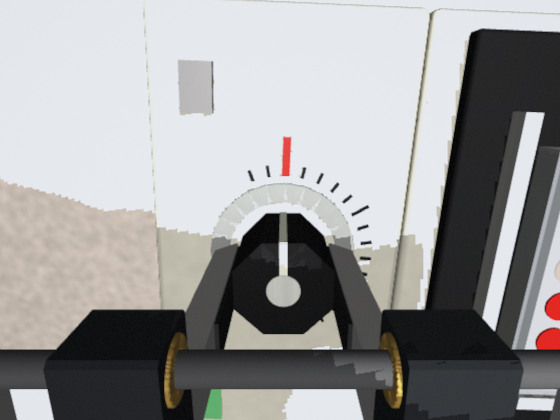

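The pointer turned with the grip at full depth: TCP is at 84.3 and the underside is on the deck at 55. The friction torque is felt, so the knob is home and keyed. Turning on to the mark (heading ≈ −48.5°).

Call:
arm_command(
  steps=[
    [0,0,0,-0.4,8],
    [0,0,0,-0.4,16],
    [0,0,0,-0.4,24],
    [0,0,0,-0.4,32],
    [0,0,0,-0.4,40],
    [0,0,0,-0.4,48],
    [0,0,0,-0.4,56],
    [0,0,0,-0.4,64],
    [0,0,0,-0.4,72],
    [0,0,0,-0.4,80],
    [0,0,0,-0.4,88],
    [0,0,0,-0.4,96],
    [0,0,0,-0.4,104],
    [0,0,0,-0.4,112],
    [0,0,0,-0.4,120],
    [0,0,0,-0.4,127],
    [0,0,0,-0.4,130],
    [0,0,0,-0.4,130],
    [0,0,0,-0.4,130],
  ],
)

```text
clock: 22.32
eef_pos: [468.9, -211.9, 84.3]
eef_rot: [3.141, 0.001, -0.84]
wrist_force: [-1.2, 2.0, 4.0]
finger_gap: 43.8
finger_force: 20.0
```

Run:
```python
from m import *
s=monitor.read_state(); print(s["clock"],s["eef_pos"],np.degrees(s["eef_rot"][2]),s["wrist_force"],s["moment"])
w=imaging.camera("wrist"); save(w,"wrist8.png");print(blob(w["img"],"green",(250,320,150,240)))
for h in(-44,-48.5,-53): print(h,proj(w,[468.6+34*np.cos(np.radians(h)),-212.4+34*np.sin(np.radians(h)),55]))
```

```text
22.325 [ 468.85581202 -211.92351935   84.33793133] -48.14779109318128 [-1.16335885  2.02722265  3.95300652] [0.7134261  0.16131861 0.07289379]
(np.float64(285.8), np.float64(193.2), 275)
-44 [280.9553792  192.35148534]
-48.5 [286.02769963 192.19198276]
-53 [291.09646562 192.4196759 ]
```

View pics/wrist8.png

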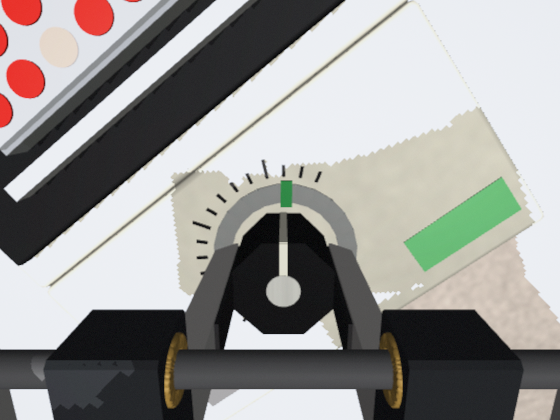

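The pointer line (column 283) meets the green mark (column 286), within ~2°. Letting go and backing straight up.

Call:
arm_command(
  steps=[
    [0,0,0,-0.2,0],
    [0.65,0,0,-0.2,0],
    [0.65,0,0,-0.2,0],
    [0.65,0,0,-0.2,0],
    [0.65,0,0,-30,0],
    [0.65,0,0,-70,0],
    [0.65,-10,0,-120,0],
    [0.65,-20,0,-140,0],
    [0.65,-20,0,-140,0],
    [0.65,-20,0,-140,0],
  ],
)

```text
clock: 23.62
eef_pos: [455.6, -197.3, 223.3]
eef_rot: [3.141, 0.001, -0.842]
wrist_force: [-0.2, -0.4, -1.3]
finger_gap: 61.2
finger_force: 0.0
```

Run:
```python
from m import *
s=monitor.read_state(); print(s["clock"],s["eef_pos"],s["wrist_force"],s["finger_gap"])
w=imaging.camera("wrist"); im=w["img"];g=im.mean(2)
print("expected centre top px",proj(w,[468.6,-212.4,99]),"green px",blob(im,"green",(230,340,60,230)))
c=proj(w,[468.6,-212.4,99]).astype(int)
x,y=c-60
sub=im[max(y,0):y+120,x:x+120]; cv2.imwrite("pics/wrist9.png",cv2.resize(sub,None,fx=5,fy=5)[:,:,::-1]); print(x,y)
m=np.zeros(g.shape,bool); m[c[1]-40:c[1]+45,c[0]-40:c[0]+40]=1
dk=(g<60)&m; n,l,st,ce=cv2.connectedComponentsWithStats(dk.astype(np.uint8)); k=st[1:,4].argmax()+1; print("dark",st[k],ce[k])
```

```text
23.625 [ 455.59280982 -197.28602274  223.26072387] [-0.2309351  -0.38375494 -1.33883454] 61.23034647470503
expected centre top px [284.74919141 180.78349175] green px (np.float64(284.3229166666667), np.float64(132.05208333333334), 96)
224 120
dark [ 255  146   56   61 2334] [282.77720651 177.34061697]
```

View pics/wrist9.png

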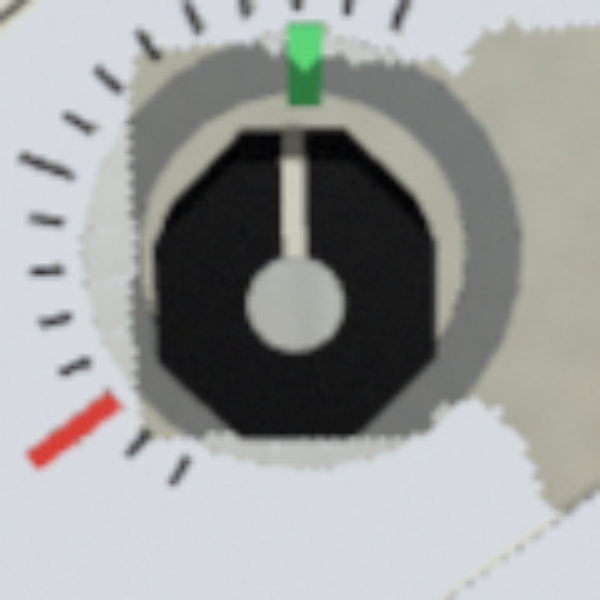

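The released knob sits centred at full depth: its cap is at row 181, against 180.8 expected for a top at 99 mm. The pointer is within ~1° of the green mark.

```bash
python3 -c "
from cell import job
print(job.sign_off())"
```

```text
the job is handed in; nothing more can be done
None
```

The knob is back on the spindle and fully home, turned clockwise so its pointer stands within about 1–2° of the middle of the green mark. I let go and handed the job in at about 24 s; sign-off gave no verdict, and I saw nothing else on the bench disturbed.

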